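# Mist the bowl and run the banding wheel

### The arm

A 6-joint arm with a two-finger parallel gripper is mounted at the origin on the work surface. World frame = base frame: x ahead of the robot, y to its left, z up, the work surface at z = 0. Lengths are in m, angles in degrees, forces in N, time in s.
With the tool pointing down it reaches from about 0.3 to 0.775 m from the base axis. Payload 14.6 kg.
Tool frame: the origin (TCP) lies at the very end of the fingers, on their centre line; the grasp point (between the pads) lies 19 mm behind it; z points along the fingers, y is the line along which they close (so a half turn about z gives the same grasp; the last joint's range is limited). The gripper opens to 85 mm and grips with 20 to 120 N. Pads are 22 mm wide; open, the fingers measure 114 mm over their backs; the gripper's body (76 mm by 85 mm) begins 54 mm behind the grasp point. The pads swing forward as they close: fully open they stand 13 mm farther back than shut.
Start: joints at [-78.415, 17.183, 87.147, -0, 75.671, -3.816], TCP at [0.146, -0.53, 0.231] pointing down, gripper open.
Joint ranges: [-173.82, 173.82], [-45.26, 126.66], [13.44, 144.39], [-59.66, 239.66], [0, 175.72], [-146.38, 146.38]. Speed limits (degrees/s): [127.2, 127.2, 147.25, 180, 180, 180].

### API

Orientations are given as a 3x3 rotation matrix whose columns are the frame's x, y, z axes.
In Python, from bench import ctrl, cams, telemetry gives the robot as it stands. Calls block until the motion is done:
- ctrl.movep(position, orientation): joint-space move of the TCP to a pose.
- ctrl.move_linear(position, rate=0.15, frame=None): straight line of the TCP; frame=None keeps the orientation; rate is the mean speed in m/s.
- ctrl.move_j(angles): joint-space move.
- ctrl.gripper_open() and ctrl.grab(effort=None): open the fingers fully, or close them until they stop; effort is the grip in N (None keeps the last).
- ctrl.dwell(seconds).
- ctrl.inverse_kinematics(position, orientation): joint angles nearest the present ones, or None.
- cams.snapshot(name): name is "side" or "top" or "wrist"; returns the picture (400x640x3 uint8, red, green, blue); there is no depth.
- cams.get_calibration(name): a dict with "camera_matrix" (3x3 intrinsics, pixels), "T" (4x4, takes a point from camera to world coordinates); the wrist camera has in their place "T_tool_cam" (4x4, takes a point from camera to tool coordinates, whose origin is the TCP and whose axes are the flange's). Camera axes: x right, y down, z forward; pixel columns grow to the right and rows downward; lengths in m; the calibration is good to about 2 mm. A picture is of the moment at which its call begins: read the wrist's pose just before it. get_calibration takes no time and is no camera call.
A pose or a line that the arm cannot do raises ctrl.PlanningError and nothing moves.
- ctrl.hand_in(): hands the job in; it is judged then, once.
Trained networks look in the newest picture that a camera, given by its name, has taken for a name from the list of things; names that differ only in an ending like _2 or _b are one class to them, and where a whole thing is asked for, a point or a joint stands for the part that bears it (a point fixed in the world has none). Each returns a list of dicts, best first, with "score" (0 to 1); they miss things now and then, are a little off and sometimes report something else, mostly with a low value. They report only what shows in the picture. A call takes as long as a camera call.
- cams.search_frame(camera, query): "position" ([x, y, z] in m, in world coordinates, good to about 4 mm: the middle of the surface that is visible of it).
Readings, each from a call of its own:
- telemetry.current_t(): time.
- telemetry.current_joint_pos(): joint angles.
- telemetry.current_qd(): joint speeds.
- telemetry.current_effort(): joint torques, N m.
- telemetry.current_tool_pos(): TCP position.
- telemetry.current_ee_rot(): TCP orientation.
- telemetry.current_ft_force(): force on the tool from outside, world axes, zero at the start.
- telemetry.current_torque(): the same for the moment, N m.
- telemetry.current_opening(): finger opening in m.
- telemetry.current_grip_force(): force on a finger pad.
Only numpy, scipy, OpenCV 4.12 (cv2) and the standard library are available. Lean on these libraries where they do the work, as an engineer would, in place of code of your own. Each camera call takes 0.05 s, during which the arm holds its last target. There are 200 camera calls.

### The job

Give the bowl on the wheel a burst of fixative: press the blue nozzle of the white spray can all the way down and let it spring back up. Then press the red pad of the wheel drive's dead-man paddle until the dial needle stands in the green band, never on into the red, and keep holding it there with the fingers: the program finishes while still holding the paddle. Do not press the orange nozzle of the black can, and leave everything else where it stands.

Things in the scene. Friction and masses are not known exactly. Their poses are not given: they have to be found in the camera images.
- white_can: White spray can, 53 mm wide, with a blue band and a blue nozzle cap, clamped upright in a round dark steel foot (90 mm wide), fixed to the table. Origin under the foot's centre on the table; the blue cap's flat top is 166 mm above it on the same axis. The can's x axis is the way the nozzle sprays, roughly towards the bowl.
- blue_nozzle (a joint): How far the blue nozzle cap is pressed down, m: 0 released, 0.006 fully down (stop). Sprung: starts to move at about 2.5 N, fully down at about 7 N, springs back when let go. 'All the way down' counts from 0.0045.
- blue_nozzle_top (a point): Centre of the flat top of the blue nozzle cap (a disc 30 mm wide, 22 mm high, with a small grey jet at its side); moves straight down as it is pressed.
- black_can: A second can of the same make and size, clamped in the same way, but black with an orange band and an orange nozzle cap: not to be sprayed. Origin under its foot. The two cans may stand either way round, 100 to 220 mm apart from side to side.
- orange_nozzle (a joint): How far the orange nozzle cap is pressed, m; same spring as the blue one. Leave at 0.
- drive_box: Wheel drive: grey box 180 (x) by 150 (y) by 60 mm high, fixed to the table, to the robot's left or right. Origin under its centre. On top: a steel dead-man paddle with a red pad at its raised end (-x), and beside it a round dial.
- dial (a point): Centre of the white dial, 60 mm wide, on the box's top (box frame x +35, y -41 mm). Its red needle turns clockwise with the paddle, 6 times the paddle's angle. At rest it points along the box's +x axis; the green band runs from 0.96 to 1.80 rad of needle angle, the red band from 2.16 rad to the end.
- paddle (a joint): Angle of the dead-man paddle, rad: 0 at rest (rising 0.43 rad from its hinge towards the pad), 0.43 level against its stop. Green band: 0.16 to 0.30, middle 0.23. Red: from 0.36. It is sprung and rises when let go: the pad needs about 4 N to start, about 8 N in mid band, 11 N at the stop.
- paddle_pad (a point): Centre of the top face of the red pad (45 mm along the paddle, 46 mm wide), 134 mm above the table at rest. The hinge lies along the box's y axis at x +70, y +30, z +74 mm in the box's frame, 125 mm from the pad. Pressed straight down, the pad has gone down about 18 mm where green begins, 27 mm in mid band, 35 mm where green ends, 43 mm where red begins.
- wheel: Banding wheel (turntable), 240 mm wide, 80 mm high, beyond the cans; fixed. Origin under its centre.
- bowl: Black bowl with a white wavy line, 186 mm wide, 105 mm high, standing loose on the wheel. Origin under its centre. Leave in place.
- caddy: White open tray 180 by 150 by 50 mm, fixed, on the side of the table where the drive box is not. Origin under its centre.
- brush_jar: Clear jar 68 mm wide, 90 mm high with three brushes sticking out up to 180 mm; loose in the tray. Origin under its centre.
- glaze_jar: White jar with a black cap, 60 mm wide, 75 mm high; loose in the tray. Origin under its centre.
- paint_tub: White open paint tub, 84 mm wide, 60 mm high; loose on the table. Origin under its centre.
- water_bottle: Clear bottle with a white cap, 66 mm wide, 170 mm high; loose on the table. Origin under its centre.
- brush: Paint brush 200 mm long lying on the table near the robot. Origin in its middle.
- scraper: Scraper 190 mm long lying on the table near the robot. Origin in its middle.

How it is judged (in metres and radians):
On the way, in this order (a step that is already met when the one before it is completed fails the run):
1. the blue nozzle is pressed all the way down (value of joint blue_nozzle above 0.0045 m), for 0.1 s.
2. the blue nozzle has sprung back up (value of joint blue_nozzle below 0.001 m), for 0.1 s.
3. the fingers hold the paddle in the green band (value of joint paddle between 0.16 and 0.3 rad and contact force between the fingers and drive_box above 3 N), for 1 s.
At the end, for the whole second after the job is handed in: The fingers still push on the paddle (more than 3 N) and hold it at rest in the green band (0.16 to 0.30 rad); both nozzles are up (less than 1 mm down); the bowl stands level on the wheel within 30 mm of its centre; all loose things are within 30 mm of where they started (all of step 3 and velocity of joint paddle between -0.05 and 0.05 rad/s and value of joint each of blue_nozzle, orange_nozzle below 0.001 m and horizontal distance between bowl and wheel below 0.03 m and angle between bowl's own z axis and vertical below 0.1 rad and distance of each of bowl, brush_jar, glaze_jar, paint_tub, water_bottle, brush, scraper from where it was at the start of the episode below 0.03 m); the arm keeps its last pose, push and grip.
It fails at once if the paddle is pushed on into the red band (value of joint paddle above 0.36 rad).
It fails at once if the orange nozzle of the black can is pressed (more than 2.5 mm) (value of joint orange_nozzle above 0.0025 m).
It fails at once if something else on the table is moved more than 30 mm (distance of any of bowl, brush_jar, glaze_jar, paint_tub, water_bottle, brush, scraper from where it was at the start of the episode above 0.03 m).
It also fails if it takes over 38 s, if anything falls off the work surface, if the arm or the gripper's body presses on something with over 40 N, if the wrist force passes 120 N, or if a joint passes its speed limit or range.

## Working session

There is one attempt and no reset: what is moved stays moved. The work goes in short steps, each a Python script; the robot and the scene stay as the last script left them, time stands still between calls to the robot, and variables do not carry over. Pictures are saved under pics/ and viewed, at most 10 in all, crops included, and the job is handed in when it is done.

```bash
mkdir -p pics; python3 - <<'E'
from bench import ctrl,cams,telemetry as t
import cv2,numpy as np
for n in("top","side"):
    im=cams.snapshot(n); cv2.imwrite(f"pics/{n}0.png",im[:,:,::-1])
    c=cams.get_calibration(n);print(n,np.round(c["camera_matrix"],1).tolist(),np.round(c["T"],3).tolist())
    for q in["blue_nozzle_top","white_can","black_can","orange_nozzle","paddle_pad","dial","drive_box","bowl","water_bottle","paint_tub","caddy"]:
        print(q,[(np.round(r["position"],3).tolist(),round(r["score"],2)) for r in cams.search_frame(n,q)[:2]])
print(t.current_t(),cams.get_calibration("wrist"))
E
```

```text
top [[436.4, 0.0, 314.8], [0.0, 436.4, 204.8], [0.0, 0.0, 1.0]] [[-0.009, -0.98, 0.198, 0.338], [-1.0, 0.009, -0.002, -0.002], [0.0, -0.198, -0.98, 1.162], [0.0, 0.0, 0.0, 1.0]]
blue_nozzle_top [([0.479, -0.299, 0.073], 0.69), ([0.477, 0.065, 0.169], 0.5)]
white_can [([0.465, 0.055, 0.037], 0.86), ([0.47, 0.062, 0.166], 0.2)]
black_can [([0.464, -0.055, 0.04], 0.7), ([0.308, 0.235, 0.004], 0.27)]
orange_nozzle [([0.474, -0.059, 0.165], 0.52), ([0.471, 0.061, 0.163], 0.5)]
paddle_pad [([0.525, 0.322, 0.118], 0.72), ([0.799, 0.041, 0.133], 0.21)]
dial [([0.532, 0.292, 0.065], 0.56)]
drive_box [([0.533, 0.288, 0.063], 0.86), ([0.311, 0.238, 0.001], 0.43)]
bowl [([0.801, 0.04, 0.133], 0.56), ([0.481, -0.298, 0.074], 0.33)]
water_bottle [([0.744, -0.253, 0.114], 0.71), ([0.474, -0.057, 0.165], 0.7)]
paint_tub [([0.745, 0.264, 0.032], 0.87)]
caddy [([0.522, -0.3, 0.001], 0.83)]
side [[376.6, 0.0, 322.0], [0.0, 376.6, 197.5], [0.0, 0.0, 1.0]] [[1.0, -0.014, 0.026, 0.523], [-0.029, -0.678, 0.734, -0.685], [0.007, -0.735, -0.678, 0.737], [0.0, 0.0, 0.0, 1.0]]
blue_nozzle_top [([0.472, 0.053, 
[... 449 characters left out ...]
8, -0.284, 0.106], 0.84), ([0.787, 0.025, 0.156], 0.74)]
paint_tub [([0.723, 0.274, 0.04], 0.97)]
caddy [([0.788, 0.023, 0.153], 0.73), ([0.517, -0.331, 0.008], 0.67)]
1.2 {'camera_matrix': array([[357.0729565 ,   0.        , 320.26421461],
       [  0.        , 357.0729565 , 202.78738109],
       [  0.        ,   0.        ,   1.        ]]), 'T_tool_cam': array([[-8.44117104e-04, -9.53114652e-01, -3.02608242e-01,
         7.77221198e-02],
       [ 9.99999564e-01, -6.83942708e-04, -6.35279854e-04,
        -2.95190851e-04],
       [ 3.98527836e-04, -3.02608647e-01,  9.53114814e-01,
        -1.42869886e-01],
       [ 0.00000000e+00,  0.00000000e+00,  0.00000000e+00,
         1.00000000e+00]])}
```

View pics/top0.png

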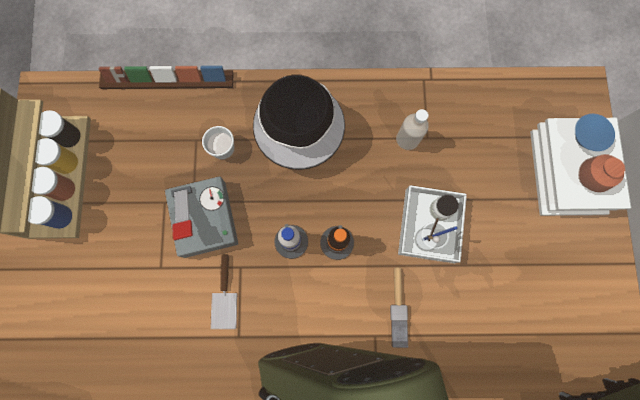

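View pics/side0.png

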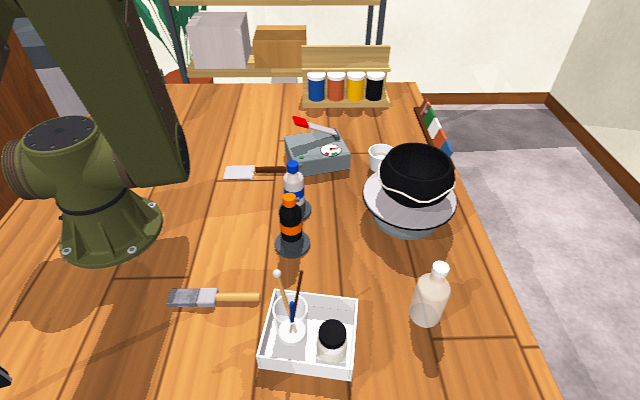

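The top view shows the blue cap at (288,232), the orange cap at (340,234), the red pad at (181,230) and the dial at (212,198). The side view agrees: blue (292,168), orange (289,200), pad (300,122). Next I'll triangulate by colour.

```bash
cat > h.py <<'E'
from bench import ctrl,cams,telemetry as t
import cv2,numpy as np
HSV={"blue":((108,140,60),(128,255,255)),"orange":((8,180,120),(20,255,255)),"red":((0,190,90),(4,255,255))}
def blob(im,c,win):
    x,y,r=win
    m=cv2.inRange(cv2.cvtColor(im,cv2.COLOR_RGB2HSV),*map(np.array,HSV[c]))
    k=np.zeros_like(m);k[max(0,y-r):y+r,max(0,x-r):x+r]=255
    n,l,s,ce=cv2.connectedComponentsWithStats(m&k)
    if n<2:return None
    i=1+np.argmax(s[1:,4]);return ce[i],s[i]
def P(K,T):return K@np.linalg.inv(T)[:3]
def calib(n):
    c=cams.get_calibration(n);K=c["camera_matrix"]
    if n!="wrist":return K,c["T"]
    T=np.eye(4);T[:3,:3]=t.current_ee_rot();T[:3,3]=t.current_tool_pos();return K,T@c["T_tool_cam"]
def ray(K,T,px,z):
    d=T[:3,:3]@np.linalg.inv(K)@[px[0],px[1],1];o=T[:3,3];return o+d*(z-o[2])/d[2]
def tri(A,a,B,b):
    X=cv2.triangulatePoints(P(*A),P(*B),np.float64(a).reshape(2,1),np.float64(b).reshape(2,1));return (X[:3]/X[3]).ravel()
def down(yaw):  # tool x at given yaw (rad), z down
    c,s=np.cos(yaw),np.sin(yaw);return np.array([[c,s,0],[s,-c,0],[0,0,-1.]])
E
python3 - <<'E'
from h import *
A,B=calib("top"),calib("side")
ia,ib=[cv2.imread(f"pics/{n}0.png")[:,:,::-1].copy() for n in("top","side")]
for c,wa,wb in(("blue",(288,232,14),(292,168,14)),("orange",(340,234,14),(289,200,12)),("red",(181,230,16),(300,122,12))):
    a,b=blob(ia,c,wa),blob(ib,c,wb);print(c,a,b,np.round(tri(A,a[0],B,b[0]),4))
print(np.round(t.current_ee_rot(),2).tolist())
E
```

```text
blue (array([287.37962963, 233.37962963]), array([282, 228,  12,  12, 108], dtype=int32)) (array([292.09022556, 166.30827068]), array([287, 160,  11,  14, 133], dtype=int32)) [0.4741 0.0602 0.1569]
orange (array([339.78571429, 234.70634921]), array([334, 229,  13,  13, 126], dtype=int32)) (array([288.50857143, 199.82285714]), array([282, 193,  14,  15, 175], dtype=int32)) [ 0.4699 -0.0614  0.1562]
red (array([174.5, 224.5]), array([174, 224,   2,   2,   2], dtype=int32)) (array([300.10169492, 121.5       ]), array([293, 116,  15,  12, 118], dtype=int32)) [0.4969 0.3332 0.1214]
[[0.96, 0.27, 0.0], [0.27, -0.96, 0.0], [0.0, -0.0, -1.0]]
```

```bash
python3 - <<'E'
from h import *
ctrl.grab(20)
p=t.current_tool_pos();ctrl.move_linear([p[0],p[1],0.28],rate=0.2)
ctrl.movep([0.474,0.060,0.25],down(0))
print(t.current_t(),t.current_tool_pos(),t.current_opening(),t.current_ft_force())
C=calib("wrist");im=cams.snapshot("wrist");cv2.imwrite("pics/w1.png",im[:,:,::-1])
b=blob(im,"blue",(320,200,320));print(b,ray(*C,b[0],0.166))
uv=P(*C)@[.474,.06,.166,1];print("expected px",uv[:2]/uv[2])
print(cams.search_frame("wrist","blue_nozzle_top")[:2])
E
```

```text
4.7583 [0.47411373 0.05947231 0.24997113] 2.7186853967725063e-05 [-0.84428757  0.04388987  0.46420012]
(array([317.73833005, 206.54174885]), array([ 296,  183,   44,   46, 1521], dtype=int32)) [0.47706651 0.06166247 0.166     ]
expected px [320.23139751 210.87690913]
[{'position': [0.4768, 0.062, 0.1651], 'score': 0.96}, {'position': [0.291, -0.2088, 0.0177], 'score': 0.71}]
```

View pics/w1.png

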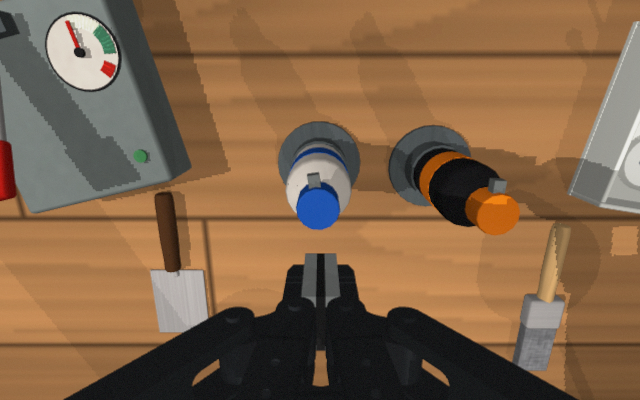

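The wrist view shows the blue cap's disc at (318,207), with the closed fingertips just below it. It lands at (0.477,0.062), which agrees with the triangulation. I'll press with force monitoring.

```bash
python3 - <<'E'
from h import *
x,y=.4768,.0617
ctrl.move_linear([x,y,0.172],rate=0.12)
f0=t.current_ft_force()[2];log=[]
for z in np.arange(.168,.156,-.001):
    ctrl.move_linear([x,y,z],rate=0.02);f=t.current_ft_force()[2]-f0
    log.append((round(z,3),round(t.current_tool_pos()[2],4),round(f,1)))
    if f>9:break
ctrl.dwell(.25);print(log,t.current_ft_force()-0,f0)
ctrl.move_linear([x,y,0.25],rate=0.15);print(t.current_t())
C=calib("wrist");im=cams.snapshot("wrist");b=blob(im,"blue",(320,200,320));print(b,ray(*C,b[0],.166))
E
```

```text
[(np.float64(0.168), np.float64(0.1681), np.float64(0.4)), (np.float64(0.167), np.float64(0.167), np.float64(0.5)), (np.float64(0.166), np.float64(0.1661), np.float64(1.1)), (np.float64(0.165), np.float64(0.1651), np.float64(3.0)), (np.float64(0.164), np.float64(0.1641), np.float64(4.1)), (np.float64(0.163), np.float64(0.163), np.float64(5.2)), (np.float64(0.162), np.float64(0.1621), np.float64(6.0)), (np.float64(0.161), np.float64(0.1612), np.float64(5.9)), (np.float64(0.16), np.float64(0.1602), np.float64(7.7)), (np.float64(0.159), np.float64(0.1599), np.float64(15.4))] [-3.55999011 -0.2249407  15.06445129] -0.23655277137808134
9.2667
(array([320.97797927, 209.92681347]), array([ 300,  186,   43,   47, 1544], dtype=int32)) [0.47718175 0.06170434 0.166     ]
```

The stop was felt at z 0.160 with 15 N, and the cap is back up. Next is the paddle.

```bash
python3 - <<'E'
from h import *
A,B=calib("top"),calib("side")
g=tri(A,(181,230),B,(300.1,121.5));print("pad",g)
HSV["red"]=((0,150,60),(6,255,255))
ctrl.move_linear([g[0]-.02,g[1],0.25],rate=0.25)
views=[]
for k,dx in enumerate((0,-.05)):
    if k:ctrl.move_linear([g[0]-.07,g[1],0.25],rate=.2)
    C=calib("wrist");im=cams.snapshot("wrist");cv2.imwrite(f"pics/w2{k}.png",im[:,:,::-1])
    b=blob(im,"red",(320,200,320));print(b,ray(*C,b[0],.134));views.append((C,b[0]))
    for q in("paddle_pad","dial","drive_box"):print(q,[(np.round(r["position"],3).tolist(),round(r["score"],2)) for r in cams.search_frame("wrist",q)[:1]])
print(tri(*views[0],*views[1]),t.current_t())
E
```

```text
pad [0.48882521 0.3158342  0.1293379 ]
(array([320.71988873, 168.03504868]), array([ 286,  133,   70,   70, 3595], dtype=int32)) [0.49130199 0.31502878 0.134     ]
paddle_pad [([0.523, 0.325, 0.114], 0.58)]
dial [([0.546, 0.3, 0.058], 0.74)]
drive_box [([0.543, 0.3, 0.058], 0.89)]
(array([322.2717796 ,  98.11988086]), array([ 285,   61,   75,   75, 4029], dtype=int32)) [0.49070686 0.31486412 0.134     ]
paddle_pad [([0.509, 0.32, 0.129], 0.7)]
dial [([0.513, 0.298, 0.06], 0.92)]
drive_box [([0.511, 0.299, 0.057], 0.7)]
[0.49064247 0.31493829 0.13092365] 11.2833
```

View pics/w21.png

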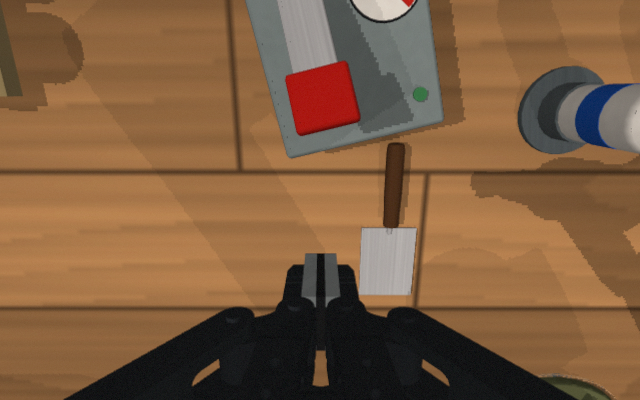

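The pad shows at (322,98), and both wrist views agree on (0.491,0.315,0.131). The box yaw is about 14°. I'll press along the arc, then check the dial.

```bash
python3 - <<'E'
from h import *
yaw=np.radians(14);u=np.array([np.cos(yaw),np.sin(yaw)]);R=down(yaw)
c=np.array([.4905,.315]);f0=None
ctrl.movep([*c,.155],R);ctrl.dwell(.1);f0=t.current_ft_force()[2];z=.142;zc=None;log=[]
while 1:
    d=0 if zc is None else zc-z
    a=.43-np.arcsin(np.sin(.43)-d/.125)
    ctrl.move_linear([*(c-u*.125*(np.cos(.43-a)-np.cos(.43))),z],rate=.04)
    f=t.current_ft_force()-0;f[2]-=f0
    log.append((round(z,4),*np.round(f,1).tolist()))
    if zc is None and f[2]>2.5:zc=z
    if (zc and zc-z>=.022) or f[2]>9 or z<.105:break
    z-=.0015 if zc is None else .002
print(*log,sep="\n");print(t.current_tool_pos(),t.current_t(),f0)
C=calib("wrist");im=cams.snapshot("wrist");cv2.imwrite("pics/w3.png",cv2.resize(im[:,:,::-1],None,fx=1.25,fy=1.25))
E
```

```text
(0.142, -0.6, -0.3, 0.8)
(0.1405, 1.2, -0.2, 1.1)
(0.139, 0.6, 0.7, 0.7)
(0.1375, 1.2, 0.6, 2.7)
(0.1355, 0.7, 0.3, 3.7)
(0.1335, -0.5, -0.8, 5.2)
(0.1315, -0.0, -0.2, 4.7)
(0.1295, -0.4, -0.1, 4.6)
(0.1275, -1.2, 0.6, 5.3)
(0.1255, -0.7, 1.3, 5.4)
(0.1235, -0.9, 1.2, 5.5)
(0.1215, -1.4, 0.5, 6.2)
(0.1195, -1.1, 0.2, 6.9)
(0.1175, -1.5, -0.2, 6.8)
(0.1155, -1.5, -0.4, 7.3)
[0.48307393 0.31318377 0.11574447] 15.9083 -0.5502900028194494
```

View pics/w3.png

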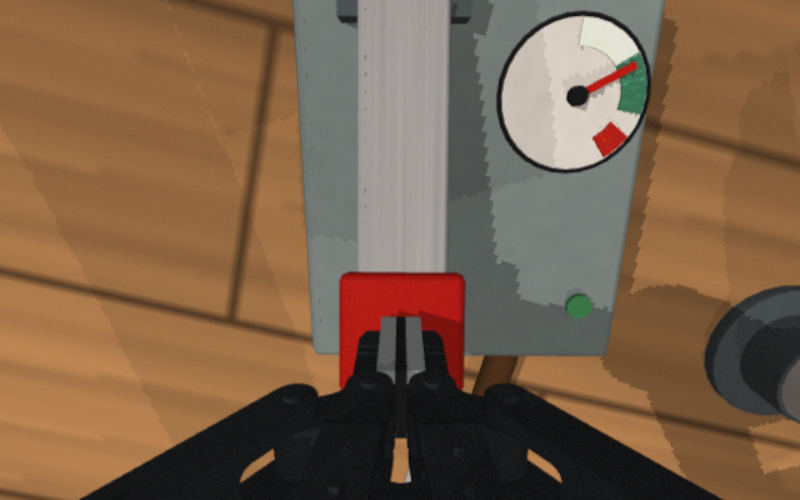

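The needle, tip at (635,66), stands just inside the green band at roughly 0.18 rad of paddle angle. I'll go 5 mm further, to mid band.

```bash
python3 - <<'E'
from h import *
p=t.current_tool_pos()
ctrl.move_linear([p[0]-.0014,p[1]-.0003,.1105],rate=.02);ctrl.dwell(1.3)
print(t.current_tool_pos(),t.current_ft_force(),t.current_t())
im=cams.snapshot("wrist");cv2.imwrite("pics/w4.png",cv2.resize(im[:250,240:,::-1],None,fx=2,fy=2))
E
```

```text
[0.48175813 0.31288843 0.11084857] [-2.57285792 -1.00377639  6.93306057] 17.6667
```

View pics/w4.png

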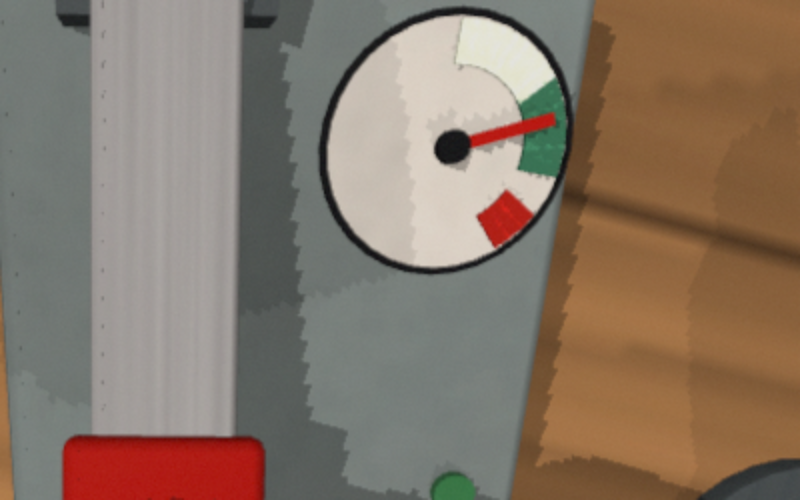

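The needle tip at (553,120) is near the middle of the green band, and the hold is steady at about 7.5 N.

```bash
python3 -c "
from bench import ctrl
print(ctrl.hand_in())"
```

```text
the job is handed in; nothing more can be done
None
```

I pressed the blue nozzle down to its stop and it sprang back, then handed the job in with the fingers still holding the paddle mid-green at about 7.5 N; no verdict came back.

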